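# Line up the reagent bottles by height on the staging strip

### The arm

A 6-joint arm with a two-finger parallel gripper is mounted at the origin on a cart in front of the work surface, level with it; the furniture and walls round the work are solid. World frame = base frame: x ahead of the robot, y to its left, z up, the work surface at z = 0. Lengths are in m, angles in rad, forces in N, time in s.
With the tool pointing down it reaches from about 0.425 to 0.95 m from the base axis. Payload 3.5 kg.
Tool frame: the origin (TCP) lies at the very end of the fingers, on their centre line; the grasp point (between the pads) lies ctrl.tcp_to_grasp behind it (ctrl.tcp_to_grasp is the distance from the TCP to the grasp point, in m); z points along the fingers, y is the line along which they close (so a half turn about z gives the same grasp; the last joint's range is limited). The gripper opens to 85 mm and grips with 20 to 120 N. Pads are 22 mm wide; open, the fingers measure 114 mm over their backs; the gripper's body (76 mm by 85 mm) begins 54 mm behind the grasp point. The pads swing forward as they close: fully open they stand 13 mm farther back than shut.
Start: joints at [-1.308, 0.286, 1.577, -0, 1.279, -0.15], TCP at [0.271, -0.618, 0.231] pointing down, gripper open.
Joint ranges: [-2.77, 2.77], [-0.9, 2.22], [0.21, 2.48], [-1.53, 4.67], [0.24, 2.81], [-2.84, 2.84]. Speed limits (rad/s): [2.79, 2.79, 3.14, 3.14, 3.14, 3.14].

### API

Orientations are given as a unit quaternion [x, y, z, w].
In Python, from plant import ctrl gives the robot as it stands.
- The arm moves only by the shell command python3 -m inch 'ROWS' [FORCE]. ROWS is JSON, a list of rows, each an object with "slide": the shift along the tool's x, y, z in cm, a list of three; "turn": the turn about the tool's z in rad; "grip": the finger opening in cm, from 0 to 8.54. A call has 1 to 20 rows; each row is the pose to reach, as a shift and turn from the pose commanded when the call began, along the tool's axes at that moment; what a row does not reach only later rows make up. A row lasts 1/10 s, in which the tool goes at most 50 mm and 8.59 degrees, less where a joint would pass 70% of its speed; a pose out of reach is approached as far as the arm can. A call with a gripper value outside its range is refused whole. The fingers move at their own pace and stop on an object; FORCE is the grip in N (left out, the last holds). Time passes only in rows, so rows that repeat a pose let the fingers close. It gives the time, the measured TCP pose, the force, the opening and the grip force at its end, in the units of the state.
- ctrl.get_state(): the state, without advancing time (a new reading comes with each control period).
- ctrl.read_camera(name): name is "scene" or "top" or "wrist"; returns (picture, depth): 384x512x3 uint8, red, green, blue; 384x512 float32, m along the optical axis (not along the pixel's ray), 0 where there is no reading.
- ctrl.camera_info(name): a dict with "K" (3x3 intrinsics, pixels), "D" ([k1, k2, p1, p2, k3] as OpenCV has them; the pictures are not rectified), "camera_from_world" (4x4, takes a point from world to camera coordinates); the wrist camera has in their place "T_tool_cam" (4x4, takes a point from camera to tool coordinates, whose origin is the TCP and whose axes are the flange's). Camera axes: x right, y down, z forward; pixel columns grow to the right and rows downward; lengths in m; the calibration is good to about 2 mm. A picture is of the moment at which its call begins: read the wrist's pose just before it. camera_info takes no time and is no camera call.
- ctrl.sign_off(): hands the job in; it is judged then, once.
The state is a dict: "time": time; "qpos": joint angles; "dq": joint speeds; "joint_efforts": joint torques, N m; "eef_pos": TCP position; "tcp_rot": TCP orientation; "contact_force": force on the tool from outside, world axes, zero at the start; "wrist_torque": the same for the moment, N m; "opening": opening from 0.0 (shut) to 1.0 (fully open); "finger_force": force on a finger pad.
Only numpy, scipy, OpenCV 4.12 (cv2) and the standard library are available. Lean on these libraries where they do the work, as an engineer would, in place of code of your own. Each camera call takes 0.05 s, during which the arm holds its last target. There are 200 camera calls.

### The job

Set the four reagent bottles upright on the four round pads of the staging strip, one centred on each pad, in order of height: the tallest on the pad beside the upright steel end plate, then ever shorter towards the other end. Do not knock any bottle over, and leave them all standing free.

Things in the scene. Friction and masses are not known exactly. Their poses are not given: they have to be found in the camera images.
- bottle_d_mid (a point): centre of the tallest and widest reagent bottle, with a grey body, screw-capped: round, loose, upright, 60 mm in diameter, 136 mm high, straight-sided for the lower two thirds; this point is on its axis, 68 mm above its underside; z up the bottle. Grip it well above the middle so that the gripper's palm clears the cap.
- bottle_b_mid (a point): centre of the second tallest reagent bottle, with a white body, screw-capped: round, loose, upright, 52 mm in diameter, 110 mm high, straight-sided for the lower two thirds; this point is on its axis, 55 mm above its underside; z up the bottle. Grip it well above the middle so that the gripper's palm clears the cap.
- bottle_a_mid (a point): centre of the third tallest reagent bottle, with a beige body, screw-capped: round, loose, upright, 42 mm in diameter, 88 mm high, straight-sided for the lower two thirds; this point is on its axis, 44 mm above its underside; z up the bottle. Grip it at about the middle.
- bottle_c_mid (a point): centre of the smallest reagent bottle, with a white body, screw-capped: round, loose, upright, 34 mm in diameter, 62 mm high, straight-sided for the lower two thirds; this point is on its axis, 31 mm above its underside; z up the bottle. Grip it at about the middle. All start on the worktop before a bench analyser (fixed white box: front at x = 0.54, y -0.11 to 0.54, 0.25 m high, with a rack up to 0.42 m): carry round in front of it.
- pad_1: pad 1 of 4: a flat dark round pad, 67 mm across, 2 mm thick, with a thin grey circle near its edge, fixed on a white strip (72 x 376 mm, 6 mm high) lying on the worktop. The pads stand in one straight row, 80 mm apart, numbered from one end (1, 2, 3, 4). Origin: centre of its underside; its top, where a bottle stands, is 2 mm higher (8 mm above the worktop). The y axis runs along the row from pad 4 towards pad 1, x across it, z up.
- pad_2: pad 2 of 4: a flat dark round pad, 67 mm across, 2 mm thick, with a thin grey circle near its edge, fixed on a white strip (72 x 376 mm, 6 mm high) lying on the worktop. The pads stand in one straight row, 80 mm apart, numbered from one end (1, 2, 3, 4). Origin: centre of its underside; its top, where a bottle stands, is 2 mm higher (8 mm above the worktop). The y axis runs along the row from pad 4 towards pad 1, x across it, z up.
- pad_3: pad 3 of 4: a flat dark round pad, 67 mm across, 2 mm thick, with a thin grey circle near its edge, fixed on a white strip (72 x 376 mm, 6 mm high) lying on the worktop. The pads stand in one straight row, 80 mm apart, numbered from one end (1, 2, 3, 4). Origin: centre of its underside; its top, where a bottle stands, is 2 mm higher (8 mm above the worktop). The y axis runs along the row from pad 4 towards pad 1, x across it, z up.
- pad_4: pad 4 of 4: a flat dark round pad, 67 mm across, 2 mm thick, with a thin grey circle near its edge, fixed on a white strip (72 x 376 mm, 6 mm high) lying on the worktop. The pads stand in one straight row, 80 mm apart, numbered from one end (1, 2, 3, 4). Origin: centre of its underside; its top, where a bottle stands, is 2 mm higher (8 mm above the worktop). The y axis runs along the row from pad 4 towards pad 1, x across it, z up.
- end_plate: upright steel end plate fixed on one end of the white strip, 66 mm wide across the strip, 10 mm thick (24 mm at its foot and at its side ribs), 60 mm high. Origin: centre of its underside, on the row's line, 54 mm beyond the centre of the end pad beside it (pad 1 or pad 4; it changes from start to start). The strip's other end has only a low white bar, 6 mm high. x axis across the strip, z up.

How it is judged:
At the end, for the whole second after the job is handed in: Each bottle stands on its own pad, axis within 12 mm of the pad's centre, in order of height with the tallest beside the end plate; each upright within 0.08 rad, its underside within 5 mm of the pad's top, and at rest (under 0.02 m/s) (((horizontal distance between end_plate and pad_1 below 0.1 m and horizontal distance between bottle_d_mid and pad_1 below 0.012 m and horizontal distance between bottle_b_mid and pad_2 below 0.012 m and horizontal distance between bottle_a_mid and pad_3 below 0.012 m and horizontal distance between bottle_c_mid and pad_4 below 0.012 m) or (horizontal distance between end_plate and pad_4 below 0.1 m and horizontal distance between bottle_d_mid and pad_4 below 0.012 m and horizontal distance between bottle_b_mid and pad_3 below 0.012 m and horizontal distance between bottle_a_mid and pad_2 below 0.012 m and horizontal distance between bottle_c_mid and pad_1 below 0.012 m)) and angle between each of bottle_d_mid, bottle_b_mid, bottle_a_mid, bottle_c_mid's own z axis and vertical below 0.08 rad and height (world z) of bottle_d_mid between 0.071 and 0.081 m and linear speed of each of bottle_d, bottle_b, bottle_a, bottle_c below 0.02 m/s and height (world z) of bottle_b_mid between 0.058 and 0.068 m and height (world z) of bottle_a_mid between 0.047 and 0.057 m and height (world z) of bottle_c_mid between 0.034 and 0.044 m); the robot touches nothing.
It fails at once if a bottle is knocked over (leans more than 0.8 rad) (angle between any of bottle_d_mid, bottle_b_mid, bottle_a_mid, bottle_c_mid's own z axis and vertical above 0.8 rad).
It also fails if it takes over 131 s, if anything falls off the work surface, if the arm or the gripper's body presses on something with over 40 N, if the wrist force passes 120 N, or if a joint passes its speed limit or range.

## Working session

There is one attempt and no reset: what is moved stays moved. The work goes in short steps, Python scripts to look and compute and a shell command to move; the robot and the scene stay as the last step left them, time stands still between calls to the robot, and variables do not carry over. Pictures are saved under pics/ and viewed, at most 14 in all, crops included, and the job is handed in when it is done.

```bash
ls; mkdir -p pics
python3 - <<'E'
from plant import ctrl
import cv2,numpy as np
print(ctrl.get_state(), ctrl.tcp_to_grasp)
ims=[]
for n in ("scene","top"):
    im,d=ctrl.read_camera(n); np.savez(f"pics/{n}0.npz",im=im,d=d)
    cv2.imwrite(f"pics/{n}0.png",im[...,::-1])
    print(n,ctrl.camera_info(n))
print(ctrl.camera_info("wrist"))
E
```

```text
pics
{'time': 0.0, 'qpos': array([-1.30793941e+00,  2.87192427e-01,  1.57820516e+00, -3.43375076e-05,
        1.27857478e+00, -1.49986111e-01]), 'dq': array([-0.00020628, -0.00077371,  0.00107169,  0.00108726, -0.00012692,
        0.0025332 ]), 'joint_efforts': array([ 7.54602988e-04, -4.05982232e+01, -2.92626214e+01, -8.76655804e-05,
        5.89592149e-03,  2.07410750e-06]), 'eef_pos': array([ 0.27067372, -0.61762801,  0.22991408]), 'tcp_rot': array([ 9.78768911e-01,  2.04963418e-01, -8.35230971e-05, -1.18703270e-03]), 'contact_force': array([ 0.20022552,  0.15666542, -0.41674168]), 'wrist_torque': array([ 0.00010833,  0.03225635, -0.01760648]), 'finger_force': 0.0, 'opening': 1.0027743282099124} 0.0187
scene {'K': array([[397.20024031,   0.        , 258.59094627],
       [  0.        , 397.20024031, 187.73400225],
       [  0.        ,   0.        ,   1.        ]]), 'D': array([-0.12679697,  0.        ,  0.        ,  0.        ,  0.        ]), 'camera_from_world': array([[-0.82183446, -0.56928234,  0.02248869,  0.41949548],
       [-0.37887373,  0.51662255, -0.76782539,  0.2940637
[... 620 characters left out ...]
      1.15341871e+00],
       [ 0.00000000e+00,  0.00000000e+00,  0.00000000e+00,
         1.00000000e+00]])}
{'K': array([[337.67198779,   0.        , 253.38695903],
       [  0.        , 337.67198779, 189.83816795],
       [  0.        ,   0.        ,   1.        ]]), 'D': array([-0.0607874,  0.       ,  0.       ,  0.       ,  0.       ]), 'T_tool_cam': array([[-2.14865612e-04, -9.65508158e-01, -2.60372715e-01,
         6.52654859e-02],
       [ 9.99999975e-01, -1.89950139e-04, -1.20854437e-04,
         3.10345620e-04],
       [ 6.72281117e-05, -2.60372734e-01,  9.65508174e-01,
        -1.42107980e-01],
       [ 0.00000000e+00,  0.00000000e+00,  0.00000000e+00,
         1.00000000e+00]])}
```

View pics/scene0.png

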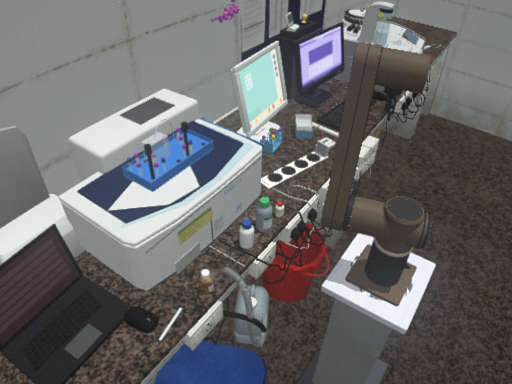

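View pics/top0.png

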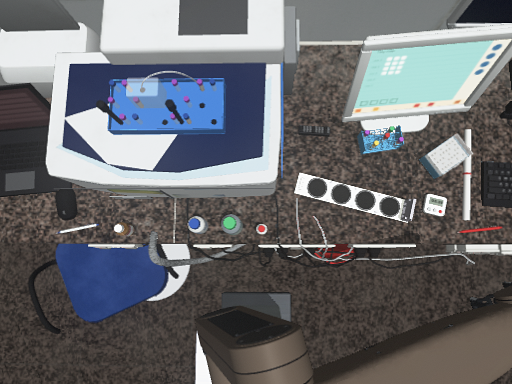

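The top view shows the caps, left to right, at about (119,229) a, (196,224) b (blue cap), (231,223) d (green) and (262,229) c (red). The pads are at (317,187), (342,194), (366,200) and (391,206), with the end plate at about (408,210), the right end. Next I'll measure them.

```bash
cat > h.py <<'E'
import cv2,numpy as np
from plant import ctrl
def ray(uv,z,info,T=None):
    """pixels -> world points on plane z; T = world_from_cam"""
    T=np.linalg.inv(info["camera_from_world"]) if T is None else T
    n=cv2.undistortPoints(np.float64(uv).reshape(-1,1,2),info["K"],info["D"]).reshape(-1,2)
    d=np.c_[n,np.ones(len(n))]@T[:3,:3].T; o=T[:3,3]
    return o+d*((z-o[2])/d[:,2])[:,None]
def cloud(dep,info,T=None):
    T=np.linalg.inv(info["camera_from_world"]) if T is None else T
    v,u=np.mgrid[:384,:512]; uv=np.stack([u,v],-1).reshape(-1,1,2).astype(float)
    n=cv2.undistortPoints(uv,info["K"],info["D"]).reshape(-1,2)
    P=np.c_[n,np.ones(len(n))]*dep.reshape(-1,1)
    return (P@T[:3,:3].T+T[:3,3]).reshape(384,512,3)
E
python3 - <<'E'
from h import *
for cam,seeds in (("top",dict(a=(119,229),b=(196,224),d=(231,223),c=(262,229))),):
    z=np.load(f"pics/{cam}0.npz"); im,d=z["im"],z["d"]; info=ctrl.camera_info(cam); W=cloud(d,info)
    H=dict(a=.088,b=.110,d=.136,c=.062)
    for k,s in seeds.items():
        p0=ray([s],H[k],info)[0]
        m=(np.linalg.norm(W[...,:2]-p0[:2],axis=-1)<.035)&(W[...,2]>H[k]-.012)&(d>0)
        vs,us=np.nonzero(m); P=W[m]
        (c,r)=cv2.minEnclosingCircle(np.c_[us,vs].astype(np.float32))
        print(k,p0.round(4),m.sum(),"zmax",P[:,2].max().round(4),"mean",P.mean(0).round(4),"ray",ray([c],H[k],info)[0].round(4),r)
    g=cv2.cvtColor(im,cv2.COLOR_RGB2GRAY); roi=np.zeros_like(g); roi[165:230,290:425]=1
    cs,_=cv2.findContours(((g<90)&(roi>0)).astype(np.uint8),cv2.RETR_LIST,cv2.CHAIN_APPROX_NONE)
    C=[]
    for c in cs:
        a=cv2.contourArea(c)
        if 150<a<600:
            (x,y),ax,_=cv2.fitEllipse(c); print((x,y),ax,a)
            if min(ax)>.7*max(ax): C.append((x,y))
    P=ray(sorted(C),.008,info); print(P.round(4)); print(np.linalg.norm(np.diff(P,axis=0),axis=1))
    m=(W[...,2]>.03)&(W[...,2]<.075)&(roi>0)&(W[...,0]<.6)&(W[...,1]<-.2); print("plate",m.sum(),W[m].mean(0),W[m].min(0),W[m].max(0))
E
```

```text
a [0.4421 0.3843 0.088 ] 66 zmax 0.0927 mean [0.4454 0.3874 0.0859] ray [0.4452 0.386  0.088 ] 4.609872341156006
b [0.4554 0.1453 0.11  ] 94 zmax 0.1145 mean [0.4579 0.151  0.1096] ray [0.4577 0.1507 0.11  ] 5.353918075561523
d [0.4561 0.0389 0.136 ] 123 zmax 0.1394 mean [0.4577 0.0433 0.1345] ray [0.4582 0.0424 0.136 ] 6.411635875701904
c [ 0.4434 -0.0493  0.062 ] 40 zmax 0.0674 mean [ 0.4453 -0.0483  0.0602] ray [ 0.4438 -0.0483  0.062 ] 3.9119720458984375
(389.3691101074219, 206.28334045410156) (17.020647048950195, 17.678325653076172) 229.0
(364.7756042480469, 199.85198974609375) (16.306367874145508, 17.22556495666504) 217.5
(340.7266540527344, 193.4862060546875) (16.37107276916504, 17.4967041015625) 221.0
(316.66796875, 187.2647705078125) (16.388446807861328, 16.929555892944336) 213.0
[[ 0.582  -0.2265  0.008 ]
 [ 0.5612 -0.3038  0.008 ]
 [ 0.54   -0.3806  0.008 ]
 [ 0.5188 -0.4586  0.008 ]]
[0.08008025 0.07960649 0.0808266 ]
plate 173 [ 0.50400138 -0.50651928  0.05404664] [ 0.47111644 -0.51968007  0.03000715] [ 0.53854258 -0.49061293  0.06946134]
```

The pad spacing comes out at 80 mm and the cap heights match, so these fixes can be trusted. The order from the plate is d, b, a, c. First I'll turn the tool so that its x axis is world +y and its y axis is world +x, and move towards d.

```bash
cat > s.py <<'E'
from h import *
from scipy.spatial.transform import Rotation as R
import sys
s=ctrl.get_state(); r=R.from_quat(s["tcp_rot"]); M=r.as_matrix()
print("t",round(s["time"],2),"p",s["eef_pos"].round(4),"yaw",round(np.arctan2(M[1,0],M[0,0]),4),"tilt",round(np.arccos(-M[2,2]),4),"F",s["contact_force"].round(1),"open",round(s["opening"],3),"ff",round(s["finger_force"],1))
if len(sys.argv)>3:
    print("slide cm",(M.T@(np.float64(sys.argv[1:4])-s["eef_pos"])*100).round(2))
E
python3 -m inch '[{"slide":[26.8,-28.7,0],"turn":-1.158,"grip":8.5},{"slide":[26.8,-28.7,0],"turn":-1.158,"grip":8.5},{"slide":[26.8,-28.7,0],"turn":-1.158,"grip":8.5},{"slide":[26.8,-28.7,0],"turn":-1.158,"grip":8.5},{"slide":[26.8,-28.7,0],"turn":-1.158,"grip":8.5},{"slide":[26.8,-28.7,0],"turn":-1.158,"grip":8.5},{"slide":[26.8,-28.7,0],"turn":-1.158,"grip":8.5},{"slide":[26.8,-28.7,0],"turn":-1.158,"grip":8.5},{"slide":[26.8,-28.7,0],"turn":-1.158,"grip":8.5},{"slide":[26.8,-28.7,0],"turn":-1.158,"grip":8.5},{"slide":[26.8,-28.7,0],"turn":-1.158,"grip":8.5},{"slide":[26.8,-28.7,0],"turn":-1.158,"grip":8.5}]' 40; python3 s.py 0.458 0.043 0.23
```

```text
time: 1.3
eef_pos: [0.4008, -0.249, 0.2312]
tcp_rot: [0.708, 0.706, -0.0, -0.0]
contact_force: [-0.2, 0.5, 0.9]
opening: 0.995
finger_force: 0.0
t 1.3 p [ 0.4008 -0.249   0.2312] yaw 1.5686 tilt 0.0004 F [-0.2  0.5  0.9] open 0.995 ff 0.0
slide cm [29.21  5.66  0.12]
```

```bash
python3 -m inch '[{"slide":[29.2,5.7,0],"turn":0,"grip":8.5},{"slide":[29.2,5.7,0],"turn":0,"grip":8.5},{"slide":[29.2,5.7,0],"turn":0,"grip":8.5},{"slide":[29.2,5.7,0],"turn":0,"grip":8.5},{"slide":[29.2,5.7,0],"turn":0,"grip":8.5},{"slide":[29.2,5.7,0],"turn":0,"grip":8.5},{"slide":[29.2,5.7,0],"turn":0,"grip":8.5},{"slide":[29.2,5.7,0],"turn":0,"grip":8.5},{"slide":[29.2,5.7,0],"turn":0,"grip":8.5}]'
cat > w.py <<'E'
# wrist look: centre of bottle top of height H near (x,y)
from h import *
from scipy.spatial.transform import Rotation as R
import sys
x,y,H=map(float,sys.argv[1:4])
s=ctrl.get_state(); T=np.eye(4); T[:3,:3]=R.from_quat(s["tcp_rot"]).as_matrix(); T[:3,3]=s["eef_pos"]
im,d=ctrl.read_camera("wrist"); info=ctrl.camera_info("wrist"); T=T@info["T_tool_cam"]; W=cloud(d,info,T)
cv2.imwrite(f"pics/w{s['time']:.1f}.png",im[...,::-1])
m=(np.linalg.norm(W[...,:2]-[x,y],axis=-1)<.035)&(abs(W[...,2]-H)<.008)&(d>0)
vs,us=np.nonzero(m); c,r=cv2.minEnclosingCircle(np.c_[us,vs].astype(np.float32))
print(m.sum(),"mean",W[m].mean(0).round(4),"ray",ray([c],H,info,T)[0].round(4),"z99",np.percentile(W[m][:,2],95).round(4),"pix",c,r)
E
python3 s.py 0.458 0.043 0.068; python3 w.py .458 .043 .136; ls pics
```

```text
time: 2.2
eef_pos: [0.4583, 0.0427, 0.2311]
tcp_rot: [0.708, 0.706, -0.0, -0.0]
contact_force: [1.1, 0.5, 0.4]
opening: 0.996
finger_force: 0.0
t 2.2 p [0.4583 0.0427 0.2311] yaw 1.5686 tilt 0.0007 F [1.1 0.5 0.4] open 0.996 ff 0.0
slide cm [ 0.04 -0.02 16.31]
1858 mean [0.4576 0.0476 0.1348] ray [0.4575 0.048  0.136 ] z99 0.1361 pix (252.77008056640625, 184.4306640625) 24.65340232849121
scene0.npz
scene0.png
top0.npz
top0.png
w2.2.png
```

The wrist view puts d's cap centre 5 mm further in +y than the top view does, which fits two 2 mm calibration errors. I'll go between the two and descend.

```bash
python3 -m inch '[{"slide":[0.3,0,3],"turn":0,"grip":8.54},{"slide":[0.3,0,6],"turn":0,"grip":8.54},{"slide":[0.3,0,8],"turn":0,"grip":8.54},{"slide":[0.3,0,10],"turn":0,"grip":8.54},{"slide":[0.3,0,12],"turn":0,"grip":8.54},{"slide":[0.3,0,14],"turn":0,"grip":8.54},{"slide":[0.3,0,15.5],"turn":0,"grip":8.54},{"slide":[0.3,0,16.3],"turn":0,"grip":8.54},{"slide":[0.3,0,16.3],"turn":0,"grip":8.54},{"slide":[0.3,0,16.3],"turn":0,"grip":7},{"slide":[0.3,0,16.3],"turn":0,"grip":6.5},{"slide":[0.3,0,16.3],"turn":0,"grip":6},{"slide":[0.3,0,16.3],"turn":0,"grip":5},{"slide":[0.3,0,16.3],"turn":0,"grip":5},{"slide":[0.3,0,16.3],"turn":0,"grip":5},{"slide":[0.3,0,16.3],"turn":0,"grip":5}]' 40; python3 s.py
```

```text
time: 3.85
eef_pos: [0.4585, 0.047, 0.0694]
tcp_rot: [0.707, 0.707, -0.0, 0.0]
contact_force: [-2.8, -0.6, 6.1]
opening: 0.696
finger_force: 42.8
t 3.85 p [0.4585 0.047  0.0694] yaw 1.5714 tilt 0.0008 F [-2.8 -0.6  6.1] open 0.696 ff 42.8
```

```bash
python3 -m inch '[{"slide":[0,0,-1],"turn":0,"grip":5},{"slide":[0,0,-3],"turn":0,"grip":5},{"slide":[0,0,-5],"turn":0,"grip":5},{"slide":[0,0,-7],"turn":0,"grip":5},{"slide":[0,0,-9],"turn":0,"grip":5},{"slide":[-2,-0.5,-10],"turn":0,"grip":5},{"slide":[-5,-0.9,-10],"turn":0,"grip":5},{"slide":[-8,-0.9,-10],"turn":0,"grip":5},{"slide":[-11,-0.9,-10],"turn":0,"grip":5},{"slide":[-14,-0.9,-10],"turn":0,"grip":5},{"slide":[-17,-0.9,-10],"turn":0,"grip":5},{"slide":[-20,-0.9,-10],"turn":0,"grip":5},{"slide":[-23,-0.9,-10],"turn":0,"grip":5},{"slide":[-26,-0.9,-10],"turn":0,"grip":5},{"slide":[-29,-0.9,-10],"turn":0,"grip":5},{"slide":[-32,-0.9,-10],"turn":0,"grip":5},{"slide":[-33,-0.9,-10],"turn":0,"grip":5},{"slide":[-33,-0.9,-10],"turn":0,"grip":5}]'; python3 s.py .5188 -.4586 .17
```

```text
time: 5.65
eef_pos: [0.4489, -0.2835, 0.168]
tcp_rot: [0.708, 0.706, 0.0, -0.0]
contact_force: [-0.3, 0.5, -2.6]
opening: 0.691
finger_force: 44.0
t 5.65 p [ 0.4489 -0.2835  0.168 ] yaw 1.5689 tilt 0.0008 F [-0.3  0.5 -2.6] open 0.691 ff 44.0
slide cm [-17.49   7.02  -0.21]
```

```bash
cat > p.py <<'E'
# wrist look at pads: dark round blobs, ray to z=0.008
from h import *
from scipy.spatial.transform import Rotation as R
s=ctrl.get_state(); T=np.eye(4); T[:3,:3]=R.from_quat(s["tcp_rot"]).as_matrix(); T[:3,3]=s["eef_pos"]
im,d=ctrl.read_camera("wrist"); info=ctrl.camera_info("wrist"); T=T@info["T_tool_cam"]
cv2.imwrite(f"pics/p{s['time']:.1f}.png",im[...,::-1])
g=cv2.cvtColor(im,cv2.COLOR_RGB2GRAY)
cs,_=cv2.findContours((g<80).astype(np.uint8),cv2.RETR_LIST,cv2.CHAIN_APPROX_NONE)
for c in cs:
    if cv2.contourArea(c)<1200 or len(c)<20: continue
    (x,y),ax,_=cv2.fitEllipse(c)
    if min(ax)>.75*max(ax) and cv2.contourArea(c)>.9*np.pi/4*ax[0]*ax[1]:
        print((round(x),round(y)),np.round(ax,1),ray([(x,y)],.008,info,T)[0].round(4))
E
python3 p.py; ls pics
```

```text
p5.7.png
scene0.npz
scene0.png
top0.npz
top0.png
w2.2.png
```

```bash
cp pics/p5.*.png pics/v1.png; python3 s.py
```

```text
t 5.7 p [ 0.4489 -0.2824  0.1679] yaw 1.5699 tilt 0.0017 F [ 0.4 -0.1 -2.1] open 0.695 ff 44.0
```

View pics/v1.png

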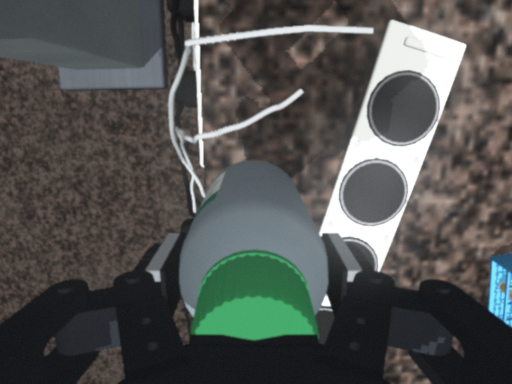

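The wrist view shows d held upright, with pad c at about (404,107) and pad a at about (373,192). I'll loosen the pad threshold so the ring is included.

```bash
sed -i 's/g<80/g<140/' p.py; python3 p.py
```

```text
(373, 194) [56.4 62.2] [ 0.5605 -0.3023  0.008 ]
(401, 108) [66.4 72. ] [ 0.5789 -0.2238  0.008 ]
```

```bash
python3 -m inch '[{"slide":[-2,0.5,0],"turn":0,"grip":5},{"slide":[-5,1.5,0],"turn":0.05,"grip":5},{"slide":[-8,3,0],"turn":0.1,"grip":5},{"slide":[-11,4.5,0],"turn":0.15,"grip":5},{"slide":[-14,6,0],"turn":0.2,"grip":5},{"slide":[-16,6.7,0],"turn":0.25,"grip":5},{"slide":[-17.2,6.9,0],"turn":0.266,"grip":5},{"slide":[-17.4,6.9,0],"turn":0.266,"grip":5},{"slide":[-17.4,6.9,3],"turn":0.266,"grip":5},{"slide":[-17.4,6.9,5],"turn":0.266,"grip":5},{"slide":[-17.4,6.9,6],"turn":0.266,"grip":5},{"slide":[-17.4,6.9,7],"turn":0.266,"grip":5},{"slide":[-17.4,6.9,7],"turn":0.266,"grip":5},{"slide":[-17.4,6.9,7],"turn":0.266,"grip":5}]'; python3 s.py .518 -.4565 .0775; python3 p.py
```

```text
time: 7.15
eef_pos: [0.5186, -0.457, 0.0993]
tcp_rot: [0.794, 0.607, 0.0, 0.001]
contact_force: [0.7, 1.0, -2.5]
opening: 0.696
finger_force: 44.2
t 7.15 p [ 0.5186 -0.457   0.0993] yaw 1.3052 tilt 0.0012 F [ 0.7  1.  -2.5] open 0.696 ff 44.2
slide cm [ 0.03 -0.07  2.18]
(254, 77) [95.7 99.3] [ 0.5398 -0.3801  0.008 ]
```

Pad b as seen from the wrist agrees with the top view to 1 mm. Lower, release and retreat.

```bash
python3 -m inch '[{"slide":[0,0,0.8],"turn":0,"grip":5},{"slide":[0,0,1.5],"turn":0,"grip":5},{"slide":[0,0,1.9],"turn":0,"grip":5},{"slide":[0,0,2.1],"turn":0,"grip":5},{"slide":[0,0,2.15],"turn":0,"grip":5},{"slide":[0,0,2.15],"turn":0,"grip":5},{"slide":[0,0,2.15],"turn":0,"grip":5}]'; python3 s.py
```

```text
time: 7.9
eef_pos: [0.5182, -0.457, 0.0775]
tcp_rot: [0.795, 0.607, -0.0, 0.0]
contact_force: [-2.3, 2.4, 3.2]
opening: 0.697
finger_force: 44.5
t 7.9 p [ 0.5182 -0.457   0.0775] yaw 1.3049 tilt 0.0002 F [-2.3  2.4  3.2] open 0.697 ff 44.5
```

```bash
python3 -m inch '[{"slide":[0,0,0],"turn":0,"grip":6.2},{"slide":[0,0,0],"turn":0,"grip":6.6},{"slide":[0,0,0],"turn":0,"grip":7.2},{"slide":[0,0,0],"turn":0,"grip":8.54},{"slide":[0,0,0],"turn":0,"grip":8.54},{"slide":[0,0,0],"turn":0,"grip":8.54},{"slide":[0,0,-2],"turn":0,"grip":8.54},{"slide":[0,0,-5],"turn":0,"grip":8.54},{"slide":[0,0,-9],"turn":0,"grip":8.54},{"slide":[0,0,-13],"turn":0,"grip":8.54},{"slide":[0,0,-14],"turn":-0.15,"grip":8.54},{"slide":[0,0,-14],"turn":-0.266,"grip":8.54},{"slide":[0,0,-14],"turn":-0.266,"grip":8.54}]'; python3 s.py .44 -.23 .218; python3 w.py .5188 -.4586 .144
python3 - <<'E'
from h import *
im,d=ctrl.read_camera("top"); cv2.imwrite("pics/top1.png",im[150:250,150:430,::-1].repeat(2,0).repeat(2,1))
E
```

```text
time: 9.2
eef_pos: [0.5184, -0.4571, 0.2178]
tcp_rot: [0.707, 0.707, -0.0, 0.001]
contact_force: [-0.5, 0.5, -0.8]
opening: 1.005
finger_force: 0.0
t 9.2 p [ 0.5184 -0.4571  0.2178] yaw 1.5707 tilt 0.0016 F [-0.5  0.5 -0.8] open 1.005 ff 0.0
slide cm [22.71 -7.84 -0.06]
2174 mean [ 0.5173 -0.4561  0.1427] ray [ 0.5173 -0.4558  0.144 ] z99 0.1441 pix (252.16867065429688, 198.0732879638672) 26.83152198791504
```

View pics/top1.png

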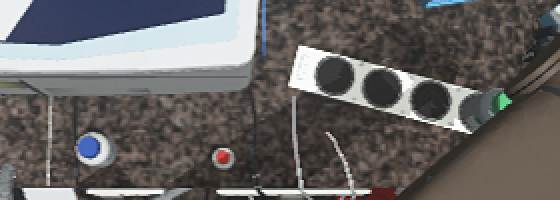

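d stands 3 mm from its pad centre. Next is b.

```bash
python3 -m inch '[{"slide":[4.5,-1.6,0],"turn":0,"grip":8.54},{"slide":[9,-3.2,0],"turn":0,"grip":8.54},{"slide":[13.5,-4.7,0],"turn":0,"grip":8.54},{"slide":[18,-6.2,0],"turn":0,"grip":8.54},{"slide":[22.5,-7.8,0],"turn":0,"grip":8.54},{"slide":[27,-7.8,0],"turn":0,"grip":8.54},{"slide":[31.5,-7.8,0],"turn":0,"grip":8.54},{"slide":[36,-7.8,0],"turn":0,"grip":8.54},{"slide":[40.5,-7.8,0],"turn":0,"grip":8.54},{"slide":[45,-7.5,0],"turn":0,"grip":8.54},{"slide":[49.5,-7,0],"turn":0,"grip":8.54},{"slide":[54,-6.5,0],"turn":0,"grip":8.54},{"slide":[58,-6,0],"turn":0,"grip":8.54},{"slide":[61,-6,0],"turn":0,"grip":8.54},{"slide":[61,-6,0],"turn":0,"grip":8.54},{"slide":[61,-6,0],"turn":0,"grip":8.54}]'; python3 w.py .458 .153 .110;  python3 s.py .458 .153 .044
```

```text
time: 10.9
eef_pos: [0.4577, 0.1534, 0.2161]
tcp_rot: [0.707, 0.707, -0.001, -0.0]
contact_force: [-0.4, 0.7, 0.2]
opening: 1.002
finger_force: 0.0
1309 mean [0.4575 0.1556 0.1096] ray [0.4575 0.1556 0.11  ] z99 0.111 pix (253.80963134765625, 184.96717834472656) 20.67259979248047
t 10.95 p [0.4579 0.1528 0.2163] yaw 1.5701 tilt 0.0012 F [-0.7 -0.6  0.1] open 1.001 ff 0.0
slide cm [ 0.03  0.03 17.23]
```

```bash
python3 -m inch '[{"slide":[0.15,0,3],"turn":0,"grip":8.54},{"slide":[0.15,0,6],"turn":0,"grip":8.54},{"slide":[0.15,0,9],"turn":0,"grip":8.54},{"slide":[0.15,0,11],"turn":0,"grip":8.54},{"slide":[0.15,0,13],"turn":0,"grip":8.54},{"slide":[0.15,0,15],"turn":0,"grip":8.54},{"slide":[0.15,0,16.5],"turn":0,"grip":8.54},{"slide":[0.15,0,17.2],"turn":0,"grip":8.54},{"slide":[0.15,0,17.2],"turn":0,"grip":8.54},{"slide":[0.15,0,17.2],"turn":0,"grip":7},{"slide":[0.15,0,17.2],"turn":0,"grip":6.2},{"slide":[0.15,0,17.2],"turn":0,"grip":5.5},{"slide":[0.15,0,17.2],"turn":0,"grip":4.5},{"slide":[0.15,0,17.2],"turn":0,"grip":4.5},{"slide":[0.15,0,17.2],"turn":0,"grip":4.5},{"slide":[0.15,0,17.2],"turn":0,"grip":4.5},{"slide":[0.15,0,17.2],"turn":0,"grip":4.5}]' 40; python3 s.py
```

```text
time: 12.65
eef_pos: [0.4588, 0.1547, 0.0458]
tcp_rot: [0.707, 0.707, 0.0, 0.0]
contact_force: [-2.0, -1.3, 5.1]
opening: 0.601
finger_force: 41.9
t 12.65 p [0.4588 0.1547 0.0458] yaw 1.571 tilt 0.0011 F [-2.  -1.3  5.1] open 0.601 ff 41.9
```

```bash
python3 -m inch '[{"slide":[0,0,-1],"turn":0,"grip":4.5},{"slide":[0,0,-3],"turn":0,"grip":4.5},{"slide":[0,0,-6],"turn":0,"grip":4.5},{"slide":[0,0,-9],"turn":0,"grip":4.5},{"slide":[-2,-0.5,-10],"turn":0,"grip":4.5},{"slide":[-5,-1,-10],"turn":0,"grip":4.5},{"slide":[-8,-1.5,-10],"turn":0,"grip":4.5},{"slide":[-11,-1.5,-10],"turn":0,"grip":4.5},{"slide":[-14,-1.5,-10],"turn":0,"grip":4.5},{"slide":[-17,-1.5,-10],"turn":0,"grip":4.5},{"slide":[-20,-1.5,-10],"turn":0,"grip":4.5},{"slide":[-23,-1.5,-10],"turn":0,"grip":4.5},{"slide":[-26,-1.5,-10],"turn":0,"grip":4.5},{"slide":[-29,-1.5,-10],"turn":0,"grip":4.5},{"slide":[-32,-1.5,-10],"turn":0,"grip":4.5},{"slide":[-35,-1.5,-10],"turn":0,"grip":4.5},{"slide":[-38,-1.5,-10],"turn":0,"grip":4.5},{"slide":[-40,-1.5,-10],"turn":0,"grip":4.5},{"slide":[-41,-1.5,-10],"turn":0,"grip":4.5},{"slide":[-41,-1.5,-10],"turn":0,"grip":4.5}]'; python3 s.py .5395 -.3805 .0535
```

```text
time: 14.65
eef_pos: [0.4429, -0.2559, 0.1446]
tcp_rot: [0.708, 0.707, 0.0, -0.0]
contact_force: [0.1, 0.4, -2.9]
opening: 0.598
finger_force: 42.2
t 14.65 p [ 0.4429 -0.2559  0.1446] yaw 1.5693 tilt 0.0006 F [ 0.1  0.4 -2.9] open 0.598 ff 42.2
slide cm [-12.44   9.68   9.1 ]
```

```bash
python3 -m inch '[{"slide":[-1,1,0],"turn":0,"grip":4.5},{"slide":[-3,3,0],"turn":0.05,"grip":4.5},{"slide":[-5,5,0],"turn":0.1,"grip":4.5},{"slide":[-7,7,0],"turn":0.15,"grip":4.5},{"slide":[-9,8.5,0],"turn":0.2,"grip":4.5},{"slide":[-11,9.5,0],"turn":0.25,"grip":4.5},{"slide":[-12.4,9.7,0],"turn":0.266,"grip":4.5},{"slide":[-12.4,9.7,0],"turn":0.266,"grip":4.5},{"slide":[-12.4,9.7,2],"turn":0.266,"grip":4.5},{"slide":[-12.4,9.7,4],"turn":0.266,"grip":4.5},{"slide":[-12.4,9.7,6],"turn":0.266,"grip":4.5},{"slide":[-12.4,9.7,7],"turn":0.266,"grip":4.5},{"slide":[-12.4,9.7,7],"turn":0.266,"grip":4.5},{"slide":[-12.4,9.7,7],"turn":0.266,"grip":4.5}]'; python3 s.py .5395 -.3805 .0535; python3 p.py
```

```text
time: 16.05
eef_pos: [0.5404, -0.3791, 0.0755]
tcp_rot: [0.794, 0.607, 0.0, 0.0]
contact_force: [-0.6, -0.3, -1.9]
opening: 0.598
finger_force: 42.3
t 16.05 p [ 0.5404 -0.3791  0.0755] yaw 1.3054 tilt 0.0005 F [-0.6 -0.3 -1.9] open 0.598 ff 42.3
slide cm [-0.16 -0.05  2.2 ]
(253, 74) [109.5 113.7] [ 0.5611 -0.302   0.008 ]
```

```bash
python3 -m inch '[{"slide":[0,0,0.8],"turn":0,"grip":4.5},{"slide":[0,0,1.5],"turn":0,"grip":4.5},{"slide":[0,0,1.9],"turn":0,"grip":4.5},{"slide":[0,0,2.1],"turn":0,"grip":4.5},{"slide":[0,0,2.2],"turn":0,"grip":4.5},{"slide":[0,0,2.2],"turn":0,"grip":4.5},{"slide":[0,0,2.2],"turn":0,"grip":4.5},{"slide":[0,0,2.2],"turn":0,"grip":5.3},{"slide":[0,0,2.2],"turn":0,"grip":5.8},{"slide":[0,0,2.2],"turn":0,"grip":6.5},{"slide":[0,0,2.2],"turn":0,"grip":8.54},{"slide":[0,0,2.2],"turn":0,"grip":8.54},{"slide":[0,0,2.2],"turn":0,"grip":8.54}]'; python3 s.py
```

```text
time: 17.4
eef_pos: [0.5402, -0.3794, 0.0527]
tcp_rot: [0.795, 0.607, 0.0, 0.0]
contact_force: [0.5, -0.6, -0.3]
opening: 1.0
finger_force: 0.0
t 17.4 p [ 0.5402 -0.3794  0.0527] yaw 1.3048 tilt 0.0001 F [ 0.5 -0.6 -0.3] open 1.0 ff 0.0
```

```bash
python3 -m inch '[{"slide":[0,0,-2],"turn":0,"grip":8.54},{"slide":[0,0,-5],"turn":0,"grip":8.54},{"slide":[0,0,-9],"turn":0,"grip":8.54},{"slide":[0,0,-13],"turn":0,"grip":8.54},{"slide":[0,0,-15],"turn":-0.15,"grip":8.54},{"slide":[0,0,-15],"turn":-0.266,"grip":8.54},{"slide":[0,0,-15],"turn":-0.266,"grip":8.54}]'; python3 w.py .5399 -.3802 .118; python3 s.py .446 .389 .2
```

```text
time: 18.1
eef_pos: [0.5405, -0.3797, 0.2042]
tcp_rot: [0.707, 0.707, 0.0, 0.001]
contact_force: [0.4, 0.4, 0.5]
opening: 0.999
finger_force: 0.0
1515 mean [ 0.5397 -0.3785  0.1177] ray [ 0.5397 -0.3784  0.118 ] z99 0.119 pix (252.5, 193.0) 22.34400177001953
t 18.15 p [ 0.5401 -0.3793  0.2029] yaw 1.5684 tilt 0.0001 F [-0.7  0.8 -0.2] open 1.003 ff 0.0
slide cm [76.81 -9.59  0.28]
```

b stands within 2 mm. Next is a.

```bash
python3 -m inch '[{"slide":[4.5,-3,0],"turn":0,"grip":8.54},{"slide":[8.5,-6,0],"turn":0,"grip":8.54},{"slide":[12.5,-9,0],"turn":0,"grip":8.54},{"slide":[17,-10,0],"turn":0,"grip":8.54},{"slide":[21.5,-10,0],"turn":0,"grip":8.54},{"slide":[26,-10,0],"turn":0,"grip":8.54},{"slide":[31,-10,0],"turn":0,"grip":8.54},{"slide":[36,-10,0],"turn":0,"grip":8.54},{"slide":[41,-10,0],"turn":0,"grip":8.54},{"slide":[46,-10,0],"turn":0,"grip":8.54},{"slide":[51,-10,0],"turn":0,"grip":8.54},{"slide":[56,-10,0],"turn":0,"grip":8.54},{"slide":[61,-10,0],"turn":0,"grip":8.54},{"slide":[66,-9.6,0],"turn":0,"grip":8.54},{"slide":[71,-9.6,0],"turn":0,"grip":8.54},{"slide":[75,-9.6,0],"turn":0,"grip":8.54},{"slide":[76.8,-9.6,0],"turn":0,"grip":8.54},{"slide":[76.8,-9.6,0],"turn":0,"grip":8.54},{"slide":[76.8,-9.6,0],"turn":0,"grip":8.54}]'; python3 w.py .446 .389 .088;  python3 s.py .446 .389 .025
```

```text
time: 20.05
eef_pos: [0.4438, 0.3877, 0.2018]
tcp_rot: [0.707, 0.707, -0.001, 0.0]
contact_force: [0.0, -0.7, 0.0]
opening: 1.001
finger_force: 0.0
831 mean [0.4447 0.3918 0.0875] ray [0.4446 0.3918 0.088 ] z99 0.089 pix (255.09434509277344, 179.8773651123047) 16.402040481567383
t 20.1 p [0.4441 0.3873 0.2021] yaw 1.5692 tilt 0.0018 F [-0.1  0.2  0.1] open 0.998 ff 0.0
slide cm [ 0.2   0.21 17.71]
```

```bash
python3 -m inch '[{"slide":[0.35,0.05,3],"turn":0,"grip":8.54},{"slide":[0.35,0.05,6],"turn":0,"grip":8.54},{"slide":[0.35,0.05,9],"turn":0,"grip":8.54},{"slide":[0.35,0.05,12],"turn":0,"grip":8.54},{"slide":[0.35,0.05,14.5],"turn":0,"grip":8.54},{"slide":[0.35,0.05,16.5],"turn":0,"grip":8.54},{"slide":[0.35,0.05,17.7],"turn":0,"grip":8.54},{"slide":[0.35,0.05,17.7],"turn":0,"grip":8.54},{"slide":[0.35,0.05,17.7],"turn":0,"grip":6.5},{"slide":[0.35,0.05,17.7],"turn":0,"grip":5.5},{"slide":[0.35,0.05,17.7],"turn":0,"grip":4.8},{"slide":[0.35,0.05,17.7],"turn":0,"grip":4.2},{"slide":[0.35,0.05,17.7],"turn":0,"grip":3.5},{"slide":[0.35,0.05,17.7],"turn":0,"grip":3.5},{"slide":[0.35,0.05,17.7],"turn":0,"grip":3.5},{"slide":[0.35,0.05,17.7],"turn":0,"grip":3.5},{"slide":[0.35,0.05,17.7],"turn":0,"grip":3.5}]' 40; python3 s.py
```

```text
time: 21.8
eef_pos: [0.4453, 0.3927, 0.027]
tcp_rot: [0.707, 0.707, 0.001, 0.0]
contact_force: [-0.6, -0.1, 6.7]
opening: 0.482
finger_force: 40.7
t 21.8 p [0.4453 0.3927 0.027 ] yaw 1.571 tilt 0.0017 F [-0.6 -0.1  6.7] open 0.482 ff 40.7
```

```bash
python3 -m inch '[{"slide":[0,0,-1],"turn":0,"grip":3.5},{"slide":[0,0,-3],"turn":0,"grip":3.5},{"slide":[0,0,-6],"turn":0,"grip":3.5},{"slide":[0,0,-9],"turn":0,"grip":3.5},{"slide":[-2,0,-10.5],"turn":0,"grip":3.5},{"slide":[-5,0,-10.5],"turn":0,"grip":3.5},{"slide":[-9,0,-10.5],"turn":0,"grip":3.5},{"slide":[-13,0,-10.5],"turn":0,"grip":3.5},{"slide":[-17,0,-10.5],"turn":0,"grip":3.5},{"slide":[-21,0,-10.5],"turn":0,"grip":3.5},{"slide":[-25,0,-10.5],"turn":0,"grip":3.5},{"slide":[-29,0,-10.5],"turn":0,"grip":3.5},{"slide":[-33,0,-10.5],"turn":0,"grip":3.5},{"slide":[-37,0,-10.5],"turn":0,"grip":3.5},{"slide":[-41,0,-10.5],"turn":0,"grip":3.5},{"slide":[-45,0,-10.5],"turn":0,"grip":3.5},{"slide":[-49,0,-10.5],"turn":0,"grip":3.5},{"slide":[-53,0,-10.5],"turn":0,"grip":3.5},{"slide":[-57,0,-10.5],"turn":0,"grip":3.5},{"slide":[-60,0,-10.5],"turn":0,"grip":3.5}]'; python3 -m inch '[{"slide":[-1,0,0],"turn":0,"grip":3.5},{"slide":[-1,0,0],"turn":0,"grip":3.5}]'; python3 s.py .561 -.302 .0345
```

```text
time: 23.8
eef_pos: [0.444, -0.2098, 0.1306]
tcp_rot: [0.708, 0.707, -0.0, -0.0]
contact_force: [0.4, -0.1, -1.7]
opening: 0.485
finger_force: 40.6
time: 24.0
eef_pos: [0.4442, -0.2185, 0.1305]
tcp_rot: [0.708, 0.706, 0.0, -0.001]
contact_force: [-0.2, 1.2, -0.9]
opening: 0.482
finger_force: 40.6
t 24.0 p [ 0.4442 -0.2185  0.1305] yaw 1.5686 tilt 0.001 F [-0.2  1.2 -0.9] open 0.482 ff 40.6
slide cm [-8.33 11.7   9.59]
```

```bash
python3 -m inch '[{"slide":[-1.5,1,0],"turn":0,"grip":3.5},{"slide":[-3.5,3,0],"turn":0.05,"grip":3.5},{"slide":[-5.5,5.5,0],"turn":0.1,"grip":3.5},{"slide":[-7,8,0],"turn":0.15,"grip":3.5},{"slide":[-8,10.5,0],"turn":0.2,"grip":3.5},{"slide":[-8.3,11.5,0],"turn":0.25,"grip":3.5},{"slide":[-8.3,11.7,0],"turn":0.266,"grip":3.5},{"slide":[-8.3,11.7,0],"turn":0.266,"grip":3.5},{"slide":[-8.3,11.7,2],"turn":0.266,"grip":3.5},{"slide":[-8.3,11.7,4.5],"turn":0.266,"grip":3.5},{"slide":[-8.3,11.7,6.5],"turn":0.266,"grip":3.5},{"slide":[-8.3,11.7,7.5],"turn":0.266,"grip":3.5},{"slide":[-8.3,11.7,7.5],"turn":0.266,"grip":3.5},{"slide":[-8.3,11.7,7.5],"turn":0.266,"grip":3.5}]'; python3 s.py .561 -.302 .0345; python3 p.py
```

```text
time: 25.4
eef_pos: [0.5619, -0.3008, 0.0566]
tcp_rot: [0.795, 0.607, 0.0, 0.0]
contact_force: [0.1, 0.1, -0.6]
opening: 0.48
finger_force: 40.8
t 25.4 p [ 0.5619 -0.3008  0.0566] yaw 1.3052 tilt 0.0008 F [ 0.1  0.1 -0.6] open 0.48 ff 40.8
slide cm [-0.14 -0.05  2.21]
(253, 73) [120.5 125. ] [ 0.582  -0.2247  0.008 ]
```

```bash
python3 -m inch '[{"slide":[-0.1,0,0.8],"turn":0,"grip":3.5},{"slide":[-0.1,0,1.5],"turn":0,"grip":3.5},{"slide":[-0.1,0,1.9],"turn":0,"grip":3.5},{"slide":[-0.1,0,2.1],"turn":0,"grip":3.5},{"slide":[-0.1,0,2.2],"turn":0,"grip":3.5},{"slide":[-0.1,0,2.2],"turn":0,"grip":3.5},{"slide":[-0.1,0,2.2],"turn":0,"grip":3.5},{"slide":[-0.1,0,2.2],"turn":0,"grip":4.3},{"slide":[-0.1,0,2.2],"turn":0,"grip":4.8},{"slide":[-0.1,0,2.2],"turn":0,"grip":5.5},{"slide":[-0.1,0,2.2],"turn":0,"grip":7.5},{"slide":[-0.1,0,2.2],"turn":0,"grip":8.54},{"slide":[-0.1,0,2.2],"turn":0,"grip":8.54},{"slide":[-0.1,0,2.2],"turn":0,"grip":8.54}]'; python3 s.py
```

```text
time: 26.85
eef_pos: [0.5614, -0.3018, 0.0338]
tcp_rot: [0.795, 0.607, 0.0, -0.0]
contact_force: [-0.3, 0.3, 0.3]
opening: 0.999
finger_force: 0.0
t 26.85 p [ 0.5614 -0.3018  0.0338] yaw 1.3048 tilt 0.0 F [-0.3  0.3  0.3] open 0.999 ff 0.0
```

```bash
python3 -m inch '[{"slide":[0,0,-2],"turn":0,"grip":8.54},{"slide":[0,0,-5],"turn":0,"grip":8.54},{"slide":[0,0,-9],"turn":0,"grip":8.54},{"slide":[0,0,-13],"turn":0,"grip":8.54},{"slide":[0,0,-16.5],"turn":-0.15,"grip":8.54},{"slide":[0,0,-16.5],"turn":-0.266,"grip":8.54},{"slide":[0,0,-16.5],"turn":-0.266,"grip":8.54}]'; python3 w.py .561 -.303 .096; python3 s.py .445 -.046 .2
```

```text
time: 27.55
eef_pos: [0.562, -0.3023, 0.2009]
tcp_rot: [0.707, 0.707, 0.0, 0.002]
contact_force: [0.1, -0.2, -0.7]
opening: 0.998
finger_force: 0.0
876 mean [ 0.5606 -0.3025  0.0955] ray [ 0.5607 -0.3022  0.096 ] z99 0.0969 pix (251.74752807617188, 187.84652709960938) 16.986068725585938
t 27.6 p [ 0.5613 -0.3017  0.1989] yaw 1.5684 tilt 0.0002 F [ 1.   0.1 -0.3] open 1.0 ff 0.0
slide cm [ 25.55 -11.69  -0.11]
```

a is on its pad. Last is c.

```bash
python3 -m inch '[{"slide":[3,-3.5,0],"turn":0,"grip":8.54},{"slide":[6,-7,0],"turn":0,"grip":8.54},{"slide":[8.5,-10.5,0],"turn":0,"grip":8.54},{"slide":[12,-11.7,0],"turn":0,"grip":8.54},{"slide":[16.5,-11.7,0],"turn":0,"grip":8.54},{"slide":[21,-11.7,0],"turn":0,"grip":8.54},{"slide":[25.5,-11.7,0],"turn":0,"grip":8.54},{"slide":[25.5,-11.7,0],"turn":0,"grip":8.54},{"slide":[25.5,-11.7,0],"turn":0,"grip":8.54}]'; python3 w.py .445 -.046 .062;  python3 s.py .445 -.046 .013
```

```text
time: 28.5
eef_pos: [0.4436, -0.0458, 0.1975]
tcp_rot: [0.707, 0.707, -0.001, -0.001]
contact_force: [0.1, 0.1, -0.5]
opening: 1.001
finger_force: 0.0
476 mean [ 0.4455 -0.0444  0.0614] ray [ 0.4455 -0.0442  0.062 ] z99 0.063 pix (256.44879150390625, 177.0836181640625) 12.40551471710205
t 28.55 p [ 0.4439 -0.0468  0.1978] yaw 1.5702 tilt 0.0018 F [0.2 0.4 0.3] open 1.001 ff 0.0
slide cm [ 0.07  0.14 18.48]
```

```bash
python3 -m inch '[{"slide":[0.15,0.15,3],"turn":0,"grip":8.54},{"slide":[0.15,0.15,6],"turn":0,"grip":8.54},{"slide":[0.15,0.15,9],"turn":0,"grip":8.54},{"slide":[0.15,0.15,12],"turn":0,"grip":8.54},{"slide":[0.15,0.15,15],"turn":0,"grip":8.54},{"slide":[0.15,0.15,17],"turn":0,"grip":8.54},{"slide":[0.15,0.15,18.3],"turn":0,"grip":8.54},{"slide":[0.15,0.15,18.3],"turn":0,"grip":8.54},{"slide":[0.15,0.15,18.3],"turn":0,"grip":6.5},{"slide":[0.15,0.15,18.3],"turn":0,"grip":5},{"slide":[0.15,0.15,18.3],"turn":0,"grip":4},{"slide":[0.15,0.15,18.3],"turn":0,"grip":3.4},{"slide":[0.15,0.15,18.3],"turn":0,"grip":2.7},{"slide":[0.15,0.15,18.3],"turn":0,"grip":2.7},{"slide":[0.15,0.15,18.3],"turn":0,"grip":2.7},{"slide":[0.15,0.15,18.3],"turn":0,"grip":2.7},{"slide":[0.15,0.15,18.3],"turn":0,"grip":2.7}]' 40; python3 s.py
```

```text
time: 30.25
eef_pos: [0.4467, -0.0455, 0.0169]
tcp_rot: [0.707, 0.707, 0.0, 0.001]
contact_force: [-1.1, -0.3, 5.7]
opening: 0.386
finger_force: 39.8
t 30.25 p [ 0.4467 -0.0455  0.0169] yaw 1.5711 tilt 0.0015 F [-1.1 -0.3  5.7] open 0.386 ff 39.8
```

```bash
python3 -m inch '[{"slide":[0,0,-1],"turn":0,"grip":2.7},{"slide":[0,0,-3],"turn":0,"grip":2.7},{"slide":[0,0,-6],"turn":0,"grip":2.7},{"slide":[0,0,-9],"turn":0,"grip":2.7},{"slide":[-2,0,-10.5],"turn":0,"grip":2.7},{"slide":[-5,0,-10.5],"turn":0,"grip":2.7},{"slide":[-8,0,-10.5],"turn":0,"grip":2.7},{"slide":[-11,0,-10.5],"turn":0,"grip":2.7},{"slide":[-14,0,-10.5],"turn":0,"grip":2.7},{"slide":[-17,0,-10.5],"turn":0,"grip":2.7},{"slide":[-18,0,-10.5],"turn":0,"grip":2.7},{"slide":[-18,0,-10.5],"turn":0,"grip":2.7}]'; python3 s.py .582 -.2255 .025; python3 p.py
```

```text
time: 31.45
eef_pos: [0.4457, -0.2261, 0.1209]
tcp_rot: [0.708, 0.706, 0.0, -0.0]
contact_force: [0.9, 0.2, -0.0]
opening: 0.391
finger_force: 39.8
t 31.45 p [ 0.4457 -0.2261  0.1209] yaw 1.5687 tilt 0.0003 F [ 0.9  0.2 -0. ] open 0.391 ff 39.8
slide cm [ 0.08 13.63  9.59]
(425, 184) [66.1 75.2] [ 0.5812 -0.2249  0.008 ]
```

```bash
python3 -m inch '[{"slide":[0,1.5,0],"turn":0,"grip":2.7},{"slide":[0,4,0],"turn":0.05,"grip":2.7},{"slide":[0,7,0],"turn":0.1,"grip":2.7},{"slide":[0,10,0],"turn":0.15,"grip":2.7},{"slide":[0,12.5,0],"turn":0.2,"grip":2.7},{"slide":[0,13.5,0],"turn":0.25,"grip":2.7},{"slide":[0,13.6,0],"turn":0.266,"grip":2.7},{"slide":[0,13.6,0],"turn":0.266,"grip":2.7},{"slide":[0,13.6,2],"turn":0.266,"grip":2.7},{"slide":[0,13.6,4.5],"turn":0.266,"grip":2.7},{"slide":[0,13.6,6.5],"turn":0.266,"grip":2.7},{"slide":[0,13.6,7.5],"turn":0.266,"grip":2.7},{"slide":[0,13.6,7.5],"turn":0.266,"grip":2.7},{"slide":[0,13.6,7.5],"turn":0.266,"grip":2.7}]'; python3 s.py .582 -.2262 .025
```

```text
time: 32.9
eef_pos: [0.582, -0.2254, 0.0466]
tcp_rot: [0.795, 0.607, 0.0, 0.0]
contact_force: [1.0, 0.1, -0.8]
opening: 0.39
finger_force: 39.9
t 32.9 p [ 0.582  -0.2254  0.0466] yaw 1.305 tilt 0.0008 F [ 1.   0.1 -0.8] open 0.39 ff 39.9
slide cm [-0.07  0.01  2.16]
```

```bash
python3 -m inch '[{"slide":[0,0,0.8],"turn":0,"grip":2.7},{"slide":[0,0,1.5],"turn":0,"grip":2.7},{"slide":[0,0,1.9],"turn":0,"grip":2.7},{"slide":[0,0,2.1],"turn":0,"grip":2.7},{"slide":[0,0,2.15],"turn":0,"grip":2.7},{"slide":[0,0,2.15],"turn":0,"grip":2.7},{"slide":[0,0,2.15],"turn":0,"grip":2.7},{"slide":[0,0,2.15],"turn":0,"grip":3.5},{"slide":[0,0,2.15],"turn":0,"grip":4},{"slide":[0,0,2.15],"turn":0,"grip":5},{"slide":[0,0,2.15],"turn":0,"grip":7},{"slide":[0,0,2.15],"turn":0,"grip":8.54},{"slide":[0,0,2.15],"turn":0,"grip":8.54},{"slide":[0,0,2.15],"turn":0,"grip":8.54}]'; python3 s.py
```

```text
time: 34.3
eef_pos: [0.5819, -0.2254, 0.0243]
tcp_rot: [0.795, 0.607, 0.0, 0.0]
contact_force: [-0.1, -0.3, 0.4]
opening: 0.998
finger_force: 0.0
t 34.3 p [ 0.5819 -0.2254  0.0243] yaw 1.3048 tilt 0.0001 F [-0.1 -0.3  0.4] open 0.998 ff 0.0
```

```bash
python3 -m inch '[{"slide":[0,0,-2],"turn":0,"grip":8.54},{"slide":[0,0,-5],"turn":0,"grip":8.54},{"slide":[0,0,-9],"turn":0,"grip":8.54},{"slide":[0,0,-13],"turn":0,"grip":8.54},{"slide":[0,0,-17],"turn":-0.15,"grip":8.54},{"slide":[0,0,-17],"turn":-0.266,"grip":8.54},{"slide":[0,0,-17],"turn":-0.266,"grip":8.54}]'; python3 w.py .582 -.2255 .070
python3 -m inch '[{"slide":[0,-4,0],"turn":0,"grip":8.54},{"slide":[0,-8,0],"turn":0,"grip":8.54},{"slide":[0,-12,0],"turn":0,"grip":8.54},{"slide":[4,-14,0],"turn":0,"grip":8.54},{"slide":[8,-14,0],"turn":0,"grip":8.54},{"slide":[12,-14,0],"turn":0,"grip":8.54},{"slide":[16,-14,0],"turn":0,"grip":8.54},{"slide":[20,-14,0],"turn":0,"grip":8.54},{"slide":[24,-14,0],"turn":0,"grip":8.54},{"slide":[24,-14,0],"turn":0,"grip":8.54},{"slide":[24,-14,0],"turn":0,"grip":8.54}]'
python3 - <<'E'
from h import *
im,d=ctrl.read_camera("top"); info=ctrl.camera_info("top"); W=cloud(d,info)
cv2.imwrite("pics/top2.png",im[150:250,270:450,::-1].repeat(3,0).repeat(3,1))
for k,p,h in (("d",(.5188,-.4586),.144),("b",(.54,-.3806),.118),("a",(.5612,-.3038),.096),("c",(.582,-.2265),.07)):
    m=(np.linalg.norm(W[...,:2]-p,axis=-1)<.03)&(W[...,2]>h-.012); P=W[m]
    print(k,m.sum(),(P.mean(0)[:2]-p).round(4),P[:,2].max().round(4))
E
```

```text
time: 35.0
eef_pos: [0.5827, -0.2258, 0.1966]
tcp_rot: [0.707, 0.707, 0.0, 0.002]
contact_force: [-0.4, 0.1, -0.9]
opening: 1.001
finger_force: 0.0
507 mean [ 0.5817 -0.2242  0.0693] ray [ 0.5819 -0.2241  0.07  ] z99 0.0708 pix (252.41119384765625, 179.1293487548828) 12.96844482421875
time: 36.15
eef_pos: [0.4409, 0.0155, 0.1929]
tcp_rot: [0.707, 0.707, -0.001, -0.001]
contact_force: [0.7, -0.3, 0.2]
opening: 0.999
finger_force: 0.0
d 138 [-0.0028  0.0021] 0.1496
b 100 [-0.001   0.0018] 0.1226
a 62 [-0.0014  0.0011] 0.1
c 45 [-0.0011  0.0017] 0.073
```

View pics/top2.png

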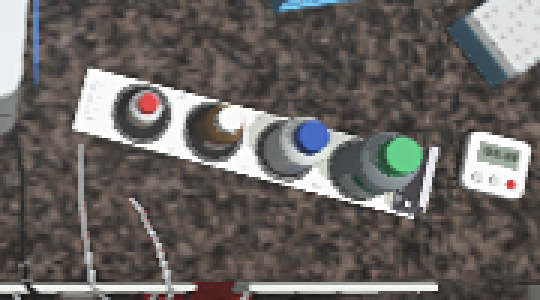

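The top view shows all four bottles upright on their pads: c cap at (147,103), a at (230,118), b at (312,136) and d at (402,154) beside the end plate. All are within about 3.5 mm of centre, so I'll hand in.

```bash
python3 -c "
from plant import ctrl
print(ctrl.sign_off())"
```

```text
the job is handed in; nothing more can be done
None
```

All four bottles stand upright and free on their pads in height order, the tallest beside the end plate, each measured within about 4 mm of its pad centre; handed in at about 36 s, with no verdict returned.

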